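# Hold the test-bench key switch turned

## Task

Run the pressure test on the clamped meters: take the red key from the rack and work it fully home into the key switch on the grey control station; its pins are sticky, so rock the key from side to side past them rather than force it. Then turn it a quarter turn clockwise to its stop and finish while still gripping it turned, because it springs back when let go. Leave the other keys, the meters and everything else on the bench where they are.

Things in the scene. Friction and masses are not known exactly. Their poses are not given: they have to be found in the camera images.
- key: the red key, about 60 g, starting upright in the rack. Origin: centre of the underside of its steel collar (24 mm across, 4 mm thick). z up towards the bow, y along the width of bow and bit, x through their thickness. Above the collar a 9 mm neck to z = 12 mm, then the flat red bow, 10 mm thick (x), 34 mm wide (y), z = 12 to 42 mm. Same after half a turn about z
- key_tip (a point): centre of the key's tip, 22 mm under the collar's underside. From the tip up: a nose 11 mm wide (y) and 5 mm long, then square shoulders 15 mm wide, bevelled to 18 mm within the next 1.5 mm, the 18 mm wide bit up to 12 mm under the collar; all 6 mm thick (x). Above it a round 6 mm stem
- key_bow (a point): centre of the red bow, 27 mm above the collar's underside; the place to grip it, across the 10 mm thickness (x)
- rack: fixed aluminium key rack, 72 x 202 x 40 mm, origin at the centre of its underside; three slots in a row along its y, at y = -58, 0 and 58 mm, each 8 x 20 mm (long side along y) and 28 mm deep. The red, black and yellow keys stand in them in any order, collars resting on the rack's top (z = 40 mm), bows in line along y
- key_black: the key with the black bow, same shape as the red one; leave alone
- key_yellow: the key with the yellow bow, same shape; leave alone
- station: fixed grey control station, 130 x 220 x 60 mm, origin at the centre of its underside. On its top a square key switch 54 x 54 mm, 28 mm proud, on a red base plate, at (0, -55) mm; a red mushroom stop button at (-20, 65) mm, 26 mm proud, and three small lamps along the far side
- keyhole (a point): centre of the keyhole's mouth in the flat steel face of the key switch, 88 mm above the table; axes as the station's: y along the hole's 25 mm long side, x along its 8 mm side; 3 mm countersink. The face plate is 10 mm thick; below it the bit enters the barrel. Home: collar resting on the face, key origin at this point. Only there is the bit below the plate and free to turn
- pins (a point): midway between two sticky pins, 6.5 mm below the mouth. They stand 12 mm apart at the hole's +y and -y ends: the nose goes between, the shoulders land on them 12.5 mm short of home and a straight push stops dead. Rock the key along y there, at least 2 mm and up to the hole's end (3.5 mm) each way (3 to 6 N): the nose pushes each pin back and it stays back. Then about 10 N takes the key past; the rest is free
- pin_l: the pin in the keyhole's +y end, 4 mm brass; origin at the middle of its free end, 6 mm from the hole's axis at first; 25 N or more on a pin bends it
- pin_r: the pin in the keyhole's -y end, the same
- barrel (a joint): angle of the barrel turned by the key, rad: 0 at rest (keyhole in line), grows clockwise seen from above, stop at 1.6. The key has about 0.08 rad of play in it. A spring returns it to 0: about 0.03 N m at rest, 0.1 N m at a quarter turn
- meter_a: loose dark blue water meter with grey cap, 82 mm across, 108 mm high, brass tails to 124 mm; origin at the centre of its underside; leave alone
- meter_b: loose light blue water meter with black cap, same size; leave alone
- meter_c: loose navy water meter with white cap, same size; leave alone
- phone: loose black phone, 72 x 148 x 9 mm, lying flat; leave alone
- union: loose hexagonal brass union, 44 mm across, 38 mm high; leave alone

How it is judged (in metres and radians):
On the way, in this order (a step that is already met when the one before it is completed fails the run):
1. the red key is fully home in the key switch, not yet turned (z of key in the frame of keyhole below 0.0025 m and horizontal distance between key and keyhole below 0.003 m and angle between key's own z axis and vertical below 0.1 rad and value of joint barrel below 0.3 rad), for 0.05 s.
2. the key is turned a quarter (value of joint barrel above 1.35 rad and contact force between key and the fingers above 1 N), for 0.3 s.
At the end, for the whole second after the job is handed in: the red key sits fully home (collar within 3.5 mm of the face, within 4 mm of the keyhole's axis, upright within 7 degrees), the barrel is held at 1.35 rad or more of its quarter turn by the fingers gripping the key, and the other keys, meters, phone and union are within 20 mm of where they began (all of step 2 and z of key in the frame of keyhole below 0.0035 m and horizontal distance between key and keyhole below 0.004 m and angle between key's own z axis and vertical below 0.12 rad and distance of each of key_black, key_yellow, meter_a, meter_b, meter_c, phone, union from where it was at the start of the episode below 0.02 m); the arm keeps its last pose, push and grip.
It fails at once if a pin is bent by forcing the key (over 25 N on a pin) (contact force between key and pin_l above 25 N or contact force between key and pin_r above 25 N).
It fails at once if another key is disturbed (distance of any of key_black, key_yellow from where it was at the start of the episode above 0.02 m).
It fails at once if a meter, the phone or the union is disturbed (distance of any of meter_a, meter_b, meter_c, phone, union from where it was at the start of the episode above 0.02 m).
It also fails if it takes over 51 s, if anything falls off the work surface, if the arm or the gripper's body presses on something with over 40 N, if the wrist force passes 120 N, or if a joint passes its speed limit or range.

## Robot

A 6-joint arm with a two-finger parallel gripper is mounted at the origin on the work surface. World frame = base frame: x ahead of the robot, y to its left, z up, the work surface at z = 0. Lengths are in mm, angles in rad, forces in N, time in s.
With the tool pointing down it reaches from about 350 to 775 mm from the base axis. Payload 7.3 kg.
Tool frame: the origin (TCP) lies on the centre line of the jaws, within the pads' length; the fingertips stand 22 mm ahead of it and the grasp point (between the pads) lies 3 mm ahead of it; z points along the fingers, y is the direction in which the jaws open and shut (so a half turn about z gives the same grasp; the last joint's range is limited). The gripper opens to 92 mm and grips with 3 to 60 N. Pads are 19 mm wide; open, the fingers measure 130 mm over their backs; the gripper's body (75 mm by 190 mm) begins 47 mm behind the grasp point.
Start: joints at [1.099, 0.342, 1.524, -0, 1.275, -0.146], TCP at [168.02, 497.405, 248.741] pointing down, gripper open.
Joint ranges: [-2.53, 2.53], [-0.77, 2.02], [0.04, 2.7], [-1, 4.14], [0.28, 2.66], [-3.11, 3.11]. Speed limits (rad/s): [2.57, 2.57, 3.14, 3.14, 3.14, 3.14].

## Interface

Orientations are given as [roll, pitch, yaw] about the fixed x, y, z axes, in that order (R = Rz(yaw) Ry(pitch) Rx(roll)).
In Python, from plant import get_obs, capture, bot, spot_in gives the robot as it stands.
- The arm moves only by the shell command python3 -m handwheel 'ROWS' [OPENING]. ROWS is JSON, a list of rows, each a list of 2 entries, a list of its own where there are three numbers: the shift along the world's x, y, z in mm, then the turn, a rotation vector about the world's x, y, z in rad. In form: [[[x, y, z], [wx, wy, wz]], ...]. A call has 1 to 12 rows; each row shifts and turns the commanded pose from where the row before left it; what a row does not reach is not made up. A row lasts 1/8 s, in which the tool goes at most 62.5 mm and 10.7 degrees, less where a joint would pass 70% of its speed; a pose out of reach is approached as far as the arm can. A call is refused whole if a number of a shift passes 62.5 or a number of a turn 0.188, either way. A call with a gripper value outside its range is refused whole. OPENING is the closure, from 0 (fully open) to 1 (shut), set as the call begins (- or left out, the last holds). The fingers move at their own pace and stop on an object; the grip force is fixed at half the most. Time passes only in rows, so rows that do not move let the fingers close. It gives the time, the measured TCP pose, the force and the opening at its end, in the units of the state.
- get_obs(): the state, without advancing time (a new reading comes with each control period).
- capture(name): name is "side" or "top" or "wrist"; returns a dict with "img" (480x640x3 uint8, red, green, blue), "fx", "fy", "cx", "cy" (pixels), "cam_to_world" (4x4, takes a point from camera to world coordinates). Camera axes: x right, y up, looking along -z (the intrinsics and any distortion apply to the point x, -y, -z); pixel columns grow to the right and rows downward; lengths in mm; the calibration is good to about 2 mm. A picture is of the moment at which its call begins. There is no depth.
- bot.close_job(): hands the job in, once; it reports no verdict.
Trained networks look in the newest picture that a camera, given by its name, has taken for a name from the list of things; names that differ only in an ending like _2 or _b are one class to them, and where a whole thing is asked for, a point or a joint stands for the part that bears it (a point fixed in the world has none). Each returns a list of dicts, best first, with "score" (0 to 1); they miss things now and then, are a little off and sometimes report something else, mostly with a low value. They report only what shows in the picture. A call takes as long as a camera call.
- spot_in(thing, camera): "xyz" ([x, y, z] in mm, in the coordinates of the camera as it stood for that picture, good to about 4 mm: the middle of the surface that is visible of it).
The state is a dict: "time": time; "joint_positions": joint angles; "dq": joint speeds; "tau": joint torques, N m; "tool_pos": TCP position; "tcp_rot": TCP orientation; "contact_force": force on the tool from outside, world axes, zero at the start; "moment": the same for the moment, N m; "grip_width": finger opening in mm.
Only numpy, scipy, OpenCV 4.12 (cv2) and the standard library are available. Lean on these libraries where they do the work, as an engineer would, in place of code of your own. Each camera call takes 0.05 s, during which the arm holds its last target. There are 200 camera calls.

## Working session

There is one attempt and no reset: what is moved stays moved. The work goes in short steps, Python scripts to look and compute and a shell command to move; the robot and the scene stay as the last step left them, time stands still between calls to the robot, and variables do not carry over. Pictures are saved under pics/ and viewed, about 8 in all and at most 12, crops included, and the job is handed in when it is done.

```bash
mkdir -p pics; cat > h.py <<'E'
import numpy as np, cv2
from plant import get_obs, capture, bot, spot_in
def cap(n,f=None):
    c=capture(n)
    if f: cv2.imwrite('pics/'+f,cv2.cvtColor(c['img'],cv2.COLOR_RGB2BGR))
    return c
def w(c,p):
    return (np.array(c['cam_to_world'])@np.append(p,1))[:3]
def px(c,P):
    q=np.linalg.inv(c['cam_to_world'])@np.append(P,1); return c['cx']+c['fx']*q[0]/-q[2], c['cy']-c['fy']*q[1]/-q[2]
def ray(c,u,v,z):
    M=np.array(c['cam_to_world']); d=M[:3,:3]@np.array([(u-c['cx'])/c['fx'],-(v-c['cy'])/c['fy'],-1]); o=M[:3,3]
    return o+d*(z-o[2])/d[2]
E
python3 - <<'E'
from h import *
np.set_printoptions(precision=1,suppress=True)
o=get_obs(); print(o['time'],o['tool_pos'],o['tcp_rot'],o['grip_width'])
for n in('top','side'):
    c=cap(n,n+'0.png'); print(n,[k for k in c], c['fx'],c['cx'],c['cy'],c['cam_to_world'])
    for t in('key','key_bow','key_black','key_yellow','rack','station','keyhole','meter_a','meter_b','meter_c','phone','union'):
        r=spot_in(t,n)
        for d in r[:2]: print(t,round(d['score'],2),w(c,d['xyz']),px(c,w(c,d['xyz'])))
print(get_obs()['time'])
E
```

```text
0.0 [167.8 497.1 248.1] [-3.1 -0.   2.8] 91.95342704673112
top ['img', 'fx', 'fy', 'cx', 'cy', 'cam_to_world'] 484.4481518247376 317.80943957694575 237.49569723301315 [[  -0.     1.    -0.1  380. ]
 [  -1.    -0.    -0.    -4.4]
 [  -0.     0.1    1.  1358.3]
 [   0.     0.     0.     1. ]]
key 0.39 [573.5 202.7  79.1] (np.float64(240.41306225265046), np.float64(237.30847812966462))
key_bow 0.45 [574.8 204.   76.8] (np.float64(240.07649536685133), np.float64(236.93512311611343))
key_black 0.38 [552.4 155.6  81.3] (np.float64(257.9207304463539), np.float64(244.7515169832983))
key_yellow 0.46 [572.5 204.   77.5] (np.float64(240.01648382959345), np.float64(237.7575004494706))
key_yellow 0.41 [535.3  97.1  80.9] (np.float64(279.9619277156381), np.float64(250.78940040419874))
rack 0.8 [547.9 147.9  37.7] (np.float64(262.70391727321527), np.float64(248.41488923507336))
rack 0.71 [571.6 208.3  79.2] (np.float64(238.29777151943375), np.float64(238.020032302634))
station 0.9 [ 511.2 -164.6   58.1] (np.float64(377.7809589080914), np.float64(259.09435085351237))
keyhole 0.95 [ 511.4 -165.4   55
[... 2135 characters left out ...]
831366994))
meter_a 0.84 [714.1 296.6  68. ] (np.float64(196.47769102698504), np.float64(295.45720998162835))
meter_b 0.97 [ 408.6 -463.8   65.2] (np.float64(455.54737949399646), np.float64(160.92932831366994))
meter_b 0.84 [714.1 296.6  68. ] (np.float64(196.47769102698504), np.float64(295.45720998162835))
meter_c 0.97 [ 408.6 -463.8   65.2] (np.float64(455.54737949399646), np.float64(160.92932831366994))
meter_c 0.84 [714.1 296.6  68. ] (np.float64(196.47769102698504), np.float64(295.45720998162835))
phone 0.79 [432.  487.9  10.1] (np.float64(253.88323181201787), np.float64(455.9790596806337))
union 0.54 [731.    6.8  16. ] (np.float64(270.2297473931118), np.float64(230.4360092483293))
1.3
```

View pics/top0.png

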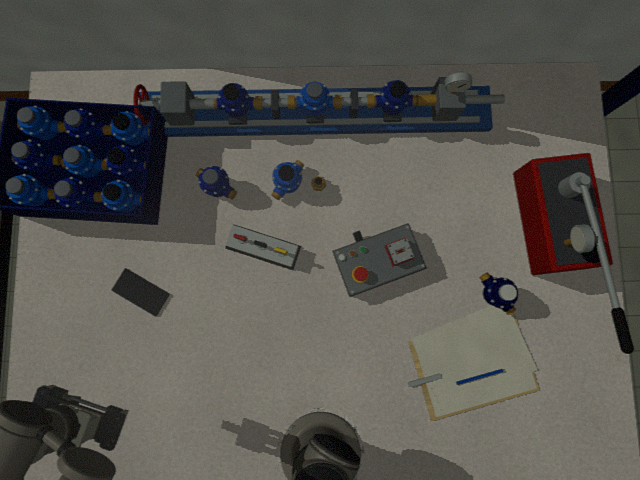

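View pics/side0.png

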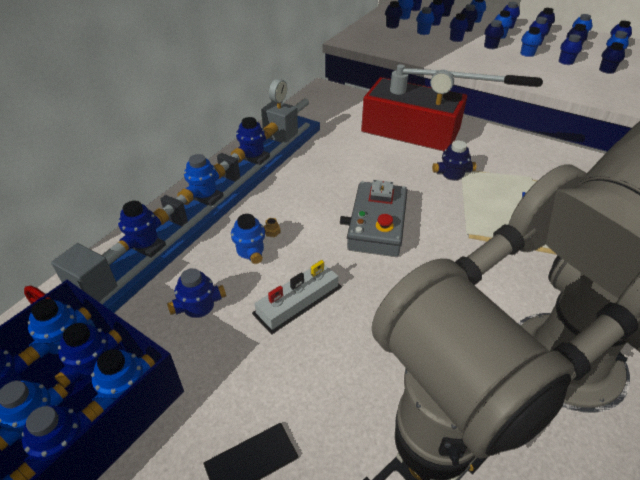

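The top view shows the rack with the red key at (240,237), then black and yellow. The station's key switch is at (401,250), with the stop button left of it at (360,274). Next I move above the red key with the jaws turned across its thickness.

```bash
python3 -m handwheel '[[[45,-32.5,-5],[0,0,-0.175]],[[45,-32.5,-5],[0,0,-0.175]],[[45,-32.5,-5],[0,0,-0.175]],[[45,-32.5,-5],[0,0,-0.175]],[[45,-32.5,-5],[0,0,-0.175]],[[45,-32.5,-5],[0,0,-0.175]],[[45,-32.5,-5],[0,0,-0.175]],[[45,-32.5,-5],[0,0,-0.175]],[[45,-32.5,-5],[0,0,-0.175]],[[0,0,0],[0,0,0]]]' 0
python3 - <<'E'
from h import *
np.set_printoptions(precision=3,suppress=True)
o=get_obs(); print(o['time'],o['tool_pos'],o['tcp_rot'],o['joint_positions'])
c=cap('wrist','w1.png'); print(c['fx'],c['cx'],c['cy'],c['cam_to_world'])
for t in('key','key_black','key_yellow'):
    for d in spot_in(t,'wrist')[:2]: print(t,round(d['score'],2),w(c,d['xyz']),px(c,w(c,d['xyz'])))
E
```

```text
time: 2.55
tool_pos: [575.4, 202.1, 202.5]
tcp_rot: [3.142, 0.001, 1.235]
contact_force: [-1.2, 1.6, 0.1]
grip_width: 91.9
2.55 [575.372 202.054 202.541] [3.142 0.001 1.235] [ 0.212  0.534  1.346 -0.001  1.262  0.548]
361.7037745908713 319.08532388435384 235.93483576593076 [[  0.944   0.316   0.091 600.329]
 [ -0.329   0.908   0.26  271.027]
 [ -0.001  -0.275   0.961 338.289]
 [  0.      0.      0.      1.   ]]
key 0.87 [576.68  213.867  83.03 ] (np.float64(314.5364578167094), np.float64(220.90979330007525))
key 0.33 [537.7    96.621  82.416] (np.float64(317.2585371439959), np.float64(367.0981237236306))
key_black 0.95 [556.751 153.082  79.812] (np.float64(316.4022510244429), np.float64(299.43422678382655))
key_yellow 0.85 [535.532  96.182  79.204] (np.float64(314.9914729069604), np.float64(365.85440060732566))
```

View pics/w1.png

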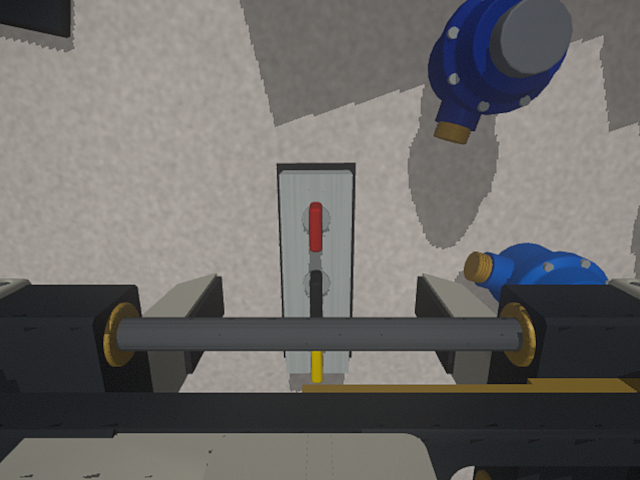

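The wrist view shows the red bow edge-on at (316,203–250), with black and yellow below it, in line with the jaws' middle. Next I work out the exact offset from the red pixels.

```bash
python3 - <<'E'
from h import *
np.set_printoptions(precision=2,suppress=True)
c=cap('wrist'); a=c['img'].astype(int); o=get_obs()
red=(a[...,0]>110)&(a[...,1]<70)&(a[...,2]<70); red[:150]=0;red[280:]=0;red[:,:280]=0;red[:,360:]=0
v,u=np.nonzero(red); print(v.min(),v.max(),[(r,u[v==r].min(),u[v==r].max()) for r in range(v.min(),v.max()+1,6)])
b=v.max(); s=(v>b-20)&(v<b-4)
pe=ray(c,u[s].mean(),b+.5,82)
ye=(a[...,0]>130)&(a[...,1]>110)&(a[...,2]<70); ye[:350]=0;ye[384:]=0;ye[:,:290]=0;ye[:,345:]=0
v2,u2=np.nonzero(ye); print('yel',v2.min(),v2.max(),u2.mean())
py=ray(c,u2.mean(),v2.max()+.5,82); d=pe-py; print(pe,py,np.linalg.norm(d)); 
yaw=np.arctan2(-d[0],d[1]); ey=np.array([-np.sin(yaw),np.cos(yaw)])
print('yaw',yaw,'tool',o['tcp_rot'][2]-np.pi/2); k=pe[:2]+17*ey; print('key',k,'shift',k-o['tool_pos'][:2])
# gray profile for rack edges
for r in (185,260,300): print(r,np.nonzero(np.abs(np.diff(a[r,265:370].sum(1)))>60)[0]+265)
E
```

```text
205 253 [(205, np.int64(318), np.int64(323)), (211, np.int64(317), np.int64(325)), (217, np.int64(316), np.int64(325)), (223, np.int64(316), np.int64(326)), (229, np.int64(316), np.int64(326)), (235, np.int64(316), np.int64(326)), (241, np.int64(316), np.int64(326)), (247, np.int64(316), np.int64(326)), (253, np.int64(318), np.int64(323))]
yel 351 383 320.5
[569.5  191.85  82.  ] [532.23  83.11  82.  ] 114.94626700648871
yaw -0.33012699326440104 tool -0.3276973244167134
key [575.01 207.93] shift [2.92 1.98]
185 [281 282 284 285 356 357 359 360]
260 [283 284 285 286 287 314 324 325 354 355 356 357]
300 [284 285 286 287 288 313 314 326 327 353 354 355 356]
```

```bash
python3 -m handwheel '[[[2,3,-30],[0,0,0]],[[0,0,-40],[0,0,0]],[[0,0,-35],[0,0,0]],[[0,0,-20],[0,0,0]],[[0,0,-8.5],[0,0,0]],[[0,0,0],[0,0,0]],[[0,0,0],[0,0,0]]]' 0
python3 -m handwheel '[[[0,0,0],[0,0,0]],[[0,0,0],[0,0,0]],[[0,0,0],[0,0,0]],[[0,0,0],[0,0,0]],[[0,0,0],[0,0,0]],[[0,0,0],[0,0,0]]]' 1
python3 - <<'E'
from h import *
c=cap('wrist','w2.png'); o=get_obs(); print(o)
E
```

```text
time: 3.68
tool_pos: [575.6, 208.3, 71.5]
tcp_rot: [3.14, -0.001, 1.241]
contact_force: [0.1, 0.1, -0.7]
grip_width: 91.8
time: 4.42
tool_pos: [575.0, 207.9, 70.2]
tcp_rot: [3.142, 0.0, 1.241]
contact_force: [0.8, -0.1, -0.1]
grip_width: 36.6
{'time': 4.475, 'joint_positions': array([ 2.21716129e-01,  6.78709937e-01,  1.48487589e+00, -1.00694685e-04,
        9.78018352e-01,  5.51752239e-01]), 'dq': array([ 3.06991589e-03,  1.75175130e-03, -2.56663642e-05, -1.72359050e-03,
       -5.14053407e-04,  8.39560468e-04]), 'tau': array([-3.70487411e-03, -5.51880884e+01, -2.02487361e+01,  7.28745991e-02,
       -1.06798779e-02,  7.92447213e-05]), 'tool_pos': array([574.99496536, 207.90828657,  70.1964783 ]), 'tcp_rot': array([3.14155870e+00, 7.71665809e-05, 1.24081647e+00]), 'contact_force': array([ 0.19972354, -0.0023227 , -0.43459048]), 'moment': array([-0.08188139,  0.10972231, -0.00471627]), 'grip_width': 32.59247954210597}
```

View pics/w2.png

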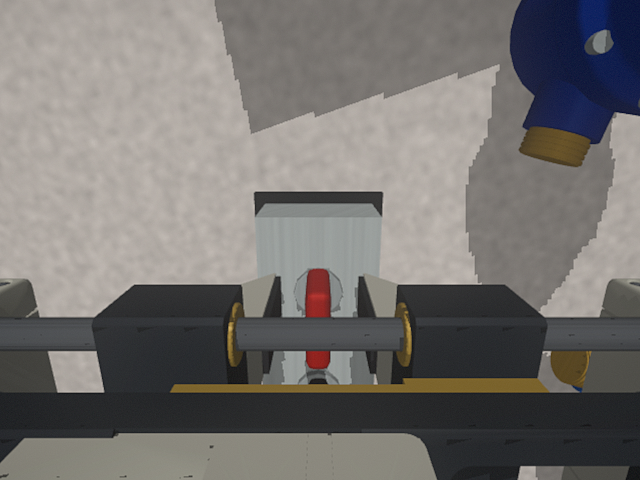

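The red bow at (317,320) is centred between the jaws, which are still closing. I'll let them finish, then lift.

```bash
python3 -m handwheel '[[[0,0,0],[0,0,0]],[[0,0,0],[0,0,0]],[[0,0,0],[0,0,0]],[[0,0,0],[0,0,0]],[[0,0,5],[0,0,0]],[[0,0,20],[0,0,0]],[[0,0,40],[0,0,0]],[[0,0,40],[0,0,0]],[[0,0,25],[0,0,0]],[[0,0,0],[0,0,0]]]' 1
python3 - <<'E'
from h import *
np.set_printoptions(precision=2,suppress=True)
c=cap('top','t2.png')
for t in ('keyhole','station','key'):
    for d in spot_in(t,'top')[:2]: print(t,round(d['score'],2),w(c,d['xyz']),px(c,w(c,d['xyz'])))
i=cv2.imread('pics/t2.png'); cv2.imwrite('pics/t2c.png',cv2.resize(i[210:310,220:440],None,fx=3.6,fy=3.6,interpolation=cv2.INTER_CUBIC))
E
```

```text
time: 5.72
tool_pos: [576.0, 208.2, 202.6]
tcp_rot: [3.137, -0.003, 1.241]
contact_force: [0.6, -0.1, -1.4]
grip_width: 9.9
keyhole 0.88 [ 513.23 -164.45   61.4 ] (np.float64(377.8447065490838), np.float64(258.2141877556159))
keyhole 0.34 [ 418.9  -479.41   74.22] (np.float64(499.2401708372213), np.float64(291.4160903660377))
station 0.58 [ 507.54 -163.54   54.9 ] (np.float64(377.2913762612369), np.float64(260.5699478894972))
key 0.58 [ 509.65 -164.08   55.61] (np.float64(377.4948152720859), np.float64(259.76193608638323))
```

View pics/t2c.png

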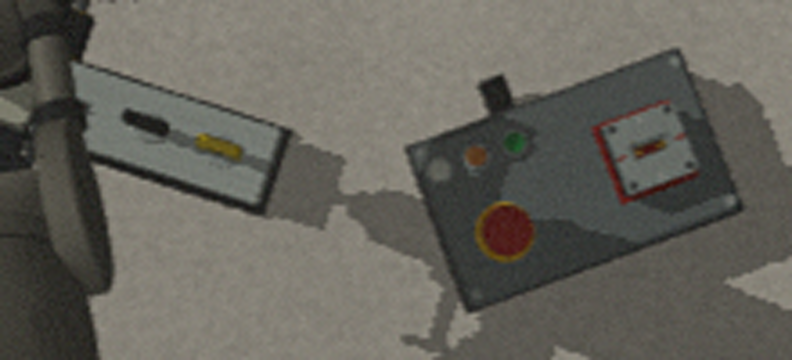

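The key is held with the grip at 9.9 mm. In the crop the keyhole is at about (648,148), which is top pixel (400,251). That puts it near (530,-218) with a yaw of about +0.35. I'm moving near it for a closer wrist view.

```bash
python3 -m handwheel '[[[-4,-50.5,0],[0,0,0.075]],[[-4,-50.5,0],[0,0,0.075]],[[-4,-50.5,0],[0,0,0.075]],[[-4,-50.5,0],[0,0,0.075]],[[-4,-50.5,0],[0,0,0.075]],[[-4,-50.5,0],[0,0,0.075]],[[-4,-50.5,0],[0,0,0.075]],[[-4,-50.5,0],[0,0,0.075]],[[-4,-50.5,0],[0,0,0.075]],[[0,0,0],[0,0,0]],[[0,0,0],[0,0,0]],[[0,0,0],[0,0,0]]]'
python3 - <<'E'
from h import *
np.set_printoptions(precision=3,suppress=True)
c=cap('wrist','w3.png'); o=get_obs(); print(o['time'],o['tool_pos'],o['tcp_rot'],o['contact_force'],o['moment'],o['grip_width'],c['cam_to_world'])
for d in spot_in('key','wrist')[:3]: print(round(d['score'],2),w(c,d['xyz']),px(c,w(c,d['xyz'])))
E
```

```text
time: 7.42
tool_pos: [539.1, -245.2, 199.8]
tcp_rot: [-3.141, -0.001, 1.917]
contact_force: [0.3, 0.1, -0.6]
grip_width: 10.0
7.475 [ 539.18  -245.209  200.012] [-3.141 -0.001  1.917] [ 0.887  0.715 -0.788] [-0.074  0.049 -0.008] 9.92478447894248 [[   0.941   -0.326   -0.092  514.402]
 [   0.339    0.905    0.257 -176.669]
 [  -0.      -0.273    0.962  335.682]
 [   0.       0.       0.       1.   ]]
0.7 [ 532.456 -234.776  211.361] (np.float64(311.9149847404818), np.float64(300.9990242936573))
```

View pics/w3.png

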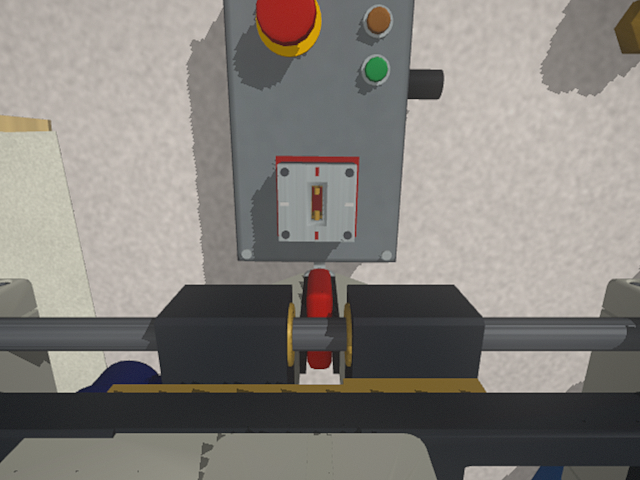

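The wrist view shows the key switch clearly. The keyhole is at about (317,203) with brass pins at (317,190) and (317,215), in line with the held red bow at (319,320). Now I take exact numbers.

```bash
python3 - <<'E'
from h import *
np.set_printoptions(precision=2,suppress=True)
c=cap('wrist'); a=c['img'].astype(int); o=get_obs(); T=o['tool_pos']; yaw=o['tcp_rot'][2]-np.pi/2
ex=np.array([np.cos(yaw),np.sin(yaw)]); ey=np.array([-ex[1],ex[0]])
roi=a[150:250,265:370]
face=((roi.min(2)>105)&(np.ptp(roi,axis=2)<25)).astype(np.uint8)
n,l,st,_=cv2.connectedComponentsWithStats(face); k=1+st[1:,4].argmax()
cn=max(cv2.findContours((l==k).astype(np.uint8),0,2)[0],key=cv2.contourArea)
r=cv2.minAreaRect(cn); q=cv2.approxPolyDP(cv2.convexHull(cn),6,True)[:,0]+[265,150]; print('st',st[k],r,q)
P=np.array([ray(c,*p,88) for p in q]); m=P.mean(0); print(P,m)
print('face edges len/ang',[(np.hypot(*(P[(i+1)%len(P)]-P[i])[:2]),np.arctan2(*(P[(i+1)%len(P)]-P[i])[1::-1])) for i in range(len(P))])
# hole : non-face inside
h=np.zeros_like(face); hs=1-(l==k); n,l2,st2,ce=cv2.connectedComponentsWithStats(hs.astype(np.uint8),connectivity=4)
for i in range(1,n):
    if st2[i,4]>60: print('blob',st2[i]+[265,150,0,0,0],ce[i]+[265,150], ray(c,*(ce[i]+[265,150]),88))
red=(a[...,0]>110)&(a[...,1]<70)&(a[...,2]<70); red[:265]=0;red[318:]=0;red[:,:290]=0;red[:,350:]=0
v,u=np.nonzero(red); print('bow u',[(int(rr),u[v==rr].min(),u[v==rr].max()) for rr in range(v.min(),v.max(),8)], 'pred px bow top ctr',px(c,[*T[:2],T[2]+12]),'pred +y end bow mid', px(c,[*(T[:2]+17*ey),T[2]-3]))
for p in (m,): print('tool',T,yaw,'rel local x,y',(p[:2]-T[:2])@ex,(p[:2]-T[:2])@ey)
E
```

```text
st [  12   13   93   87 6311] ((58.0, 56.0), (86.0, 92.0), 90.0) [[277 164]
 [369 165]
 [369 249]
 [279 240]]
[[ 494.64 -205.36   88.  ]
 [ 553.27 -184.89   88.  ]
 [ 575.63 -240.17   88.  ]
 [ 512.55 -255.76   88.  ]] [ 534.02 -221.55   88.  ]
face edges len/ang [(np.float64(62.10274729679015), np.float64(0.3358553114190425)), (np.float64(59.63144397325646), np.float64(-1.1864438070375478)), (np.float64(64.97971095138504), np.float64(-2.8993274446068824)), (np.float64(53.48957951693549), np.float64(1.9122272553168829))]
blob [ 265  150  105  100 3387] [304.31 190.43] [ 517.86 -216.01   88.  ]
blob [311 182  15  38 484] [317.62 200.86] [ 528.94 -219.73   88.  ]
bow u [(269, np.int64(314), np.int64(324)), (277, np.int64(313), np.int64(329)), (285, np.int64(313), np.int64(330)), (293, np.int64(311), np.int64(331)), (301, np.int64(308), np.int64(331)), (309, np.int64(308), np.int64(331))] pred px bow top ctr (np.float64(318.96036746299876), np.float64(330.6792197778426)) pred +y end bow mid (np.float64(318.96999296093816), np.float64(274.7286537077149))
tool [ 539.27 -245.52  200.27] 0.34642910393078585 rel local x,y 3.207770525890778 24.333517388197134
```

```bash
python3 - <<'E'
from h import *
i=cv2.imread('pics/w3.png')[152:252,265:370]; cv2.imwrite('pics/w3c.png',cv2.resize(i,None,fx=6,fy=6,interpolation=cv2.INTER_NEAREST))
g=i.astype(int).sum(2); print(g[50,::1]); print(g[:,52]); print(g[:,35])
E
```

```text
[244 251 247 249 245 244 247 245 251 249 246 216 214 376 466 479 482 484
 488 485 480 490 495 481 454 450 446 451 453 454 452 443 444 449 446 449
 447 449 438 445 452 461 462 442 435 428 353 191 174 180 182 193 186 185
 185 181 191 305 375 328 318 343 422 463 459 451 451 449 444 443 453 452
 449 446 450 457 457 447 447 455 466 474 471 464 463 459 462 461 461 478
 429 224 289 343 329 337 334 335 337 336 334 338 331 339 333]
[339 334 344 313 260 215 223 224 228 220 176 262 379 461 439 315 184 200
 206 200 205 196 188 221 407 464 460 459 459 440 385 347 355 317 247 235
 314 362 352 353 354 370 295 184 176 188 181 184 188 182 186 184 183 186
 188 184 188 182 250 329 352 350 347 349 344 349 349 336 377 421 445 434
 419 427 441 455 454 457 471 359 203 223 224 228 224 224 207 337 454 387
 251 238 245 245 245 243 250 247 252 246]
[336 336 342 325 271 210 220 227 226 220 164 296 413 456 458 455 453 454
 451 452 454 451 451 451 453 454 451 448 448 453 450 452 454 454 452 447
 454 446 449 453 449 447 447 452 446 450 451 447 449 447 449 448 449 450
 444 442 451 446 447 450 448 449 446 452 448 449 446 448 447 445 448 446
 444 448 447 449 450 443 442 448 445 444 443 447 446 449 449 449 463 357
 219 240 249 250 254 247 248 251 250 246]
```

View pics/w3c.png

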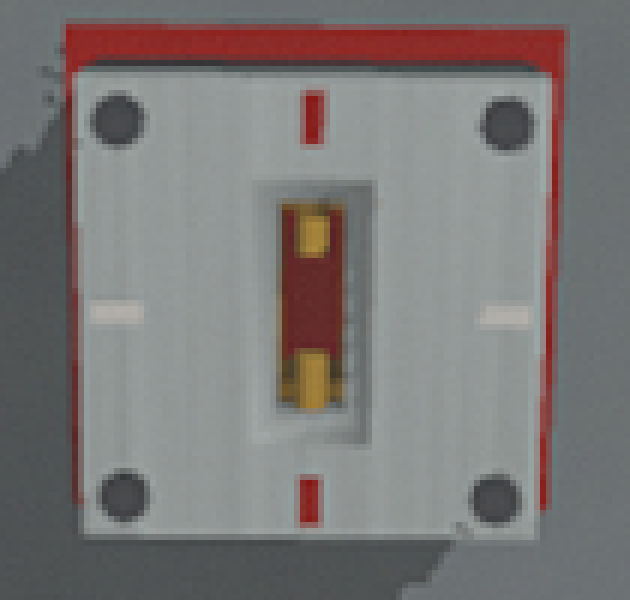

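The plate's marks put the hole centre at pixel (316.5,203.9), which is about (529,-222). The yaw is already within 0.01 rad, and the held bow shows no camera bias. I'm moving over it and down to just above the mouth.

```bash
python3 -m handwheel '[[[-5.2,12,0],[0,0,-0.008]],[[-5,11.4,0],[0,0,0]],[[0,0,-20],[0,0,0]],[[0,0,-20],[0,0,0]],[[0,0,-12],[0,0,0]],[[0,0,0],[0,0,0]],[[0,0,0],[0,0,0]]]'
python3 - <<'E'
from h import *
np.set_printoptions(precision=2,suppress=True)
c=cap('wrist','w4.png'); o=get_obs(); print(o['time'],o['tool_pos'],o['tcp_rot'],o['contact_force'],o['moment'])
i=cv2.imread('pics/w4.png')[130:430,200:440]; cv2.imwrite('pics/w4c.png',cv2.resize(i,None,fx=2,fy=2,interpolation=cv2.INTER_CUBIC))
yaw=o['tcp_rot'][2]-np.pi/2
print('hole px now',px(c,[529,-222,88]))
E
```

```text
time: 8.45
tool_pos: [529.2, -223.3, 149.0]
tcp_rot: [3.141, 0.001, 1.908]
contact_force: [-0.1, 0.2, -1.0]
grip_width: 9.7
8.5 [ 529.23 -223.36  149.09] [3.14 0.   1.91] [-0.73 -0.47 -0.68] [-0.09  0.03  0.01]
hole px now (np.float64(319.4144678326107), np.float64(261.81306840771765))
```

View pics/w4c.png

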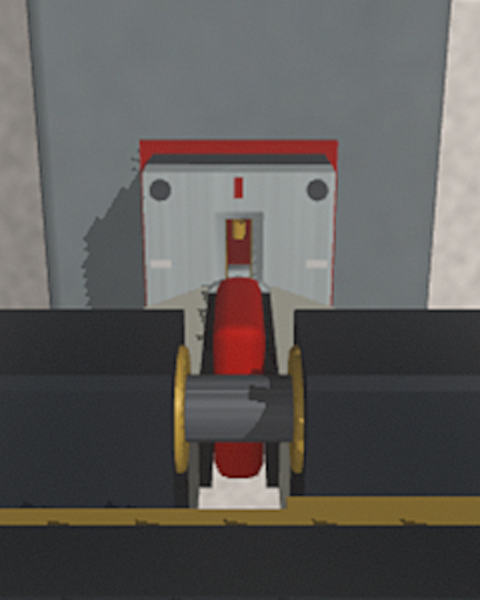

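Marks and hole sit where predicted (hole pixel about (319,262)) with the key in line above it. I'm nudging by 1.3 mm and entering the mouth.

```bash
python3 -m handwheel '[[[-0.3,1.3,-3],[0,0,0]],[[0,0,-4],[0,0,0]],[[0,0,-3],[0,0,0]],[[0,0,-3],[0,0,0]],[[0,0,0],[0,0,0]],[[0,0,0],[0,0,0]]]'; python3 -m handwheel '[[[0,0,-2],[0,0,0]],[[0,0,-2],[0,0,0]],[[0,0,0],[0,0,0]],[[0,0,0],[0,0,0]]]'
```

```text
time: 9.25
tool_pos: [528.5, -221.9, 135.3]
tcp_rot: [3.141, -0.0, 1.908]
contact_force: [0.7, 0.3, 0.6]
grip_width: 9.9
time: 9.75
tool_pos: [529.0, -222.3, 133.1]
tcp_rot: [3.14, 0.002, 1.908]
contact_force: [-2.6, 0.6, 11.3]
grip_width: 9.8
```

```bash
python3 -c "
from plant import get_obs; print(get_obs()['moment'],get_obs()['contact_force'])"; python3 -m handwheel '[[[0,0,-0.5],[0,0,0]],[[-0.4,-0.15,0],[0,0,0]],[[-0.4,-0.15,0],[0,0,0]],[[0,0,0],[0,0,0]]]';  python3 -c "
from plant import get_obs; print(get_obs()['moment'],get_obs()['contact_force'])"
```

```text
[ 0.01074967  0.61863727 -0.00345408] [-2.56736993  0.64919952 11.31068727]
time: 10.25
tool_pos: [528.8, -222.5, 133.1]
tcp_rot: [3.138, 0.003, 1.908]
contact_force: [-1.1, 1.3, 13.2]
grip_width: 10.1
[ 0.31297931  0.27616104 -0.08693443] [-1.06319495  1.34749759 13.18879134]
```

```bash
python3 -m handwheel '[[[0,0,1.2],[0,0,0]],[[0,0,0],[0,0,0]]]'; python3 -m handwheel '[[[-0.5,1.4,0],[0,0,0]],[[-0.5,1.4,0],[0,0,0]],[[0,0,0],[0,0,0]]]';python3 -m handwheel '[[[0.5,-1.4,0],[0,0,0]],[[0.5,-1.4,0],[0,0,0]],[[0.5,-1.4,0],[0,0,0]],[[0.5,-1.4,0],[0,0,0]],[[0,0,0],[0,0,0]]]'
python3 - <<'E'
from h import *
c=cap('side','s5.png'); i=cv2.imread('pics/s5.png'); cv2.imwrite('pics/s5c.png',cv2.resize(i[140:260,300:460],None,fx=5,fy=5,interpolation=cv2.INTER_CUBIC))
E
```

```text
time: 10.5
tool_pos: [528.7, -222.5, 133.5]
tcp_rot: [3.139, 0.002, 1.908]
contact_force: [-0.6, 2.0, 7.8]
grip_width: 10.1
time: 10.88
tool_pos: [526.8, -219.5, 132.1]
tcp_rot: [3.141, 0.001, 1.908]
contact_force: [0.9, -1.2, 0.8]
grip_width: 9.9
time: 11.5
tool_pos: [528.5, -224.7, 131.6]
tcp_rot: [-3.141, -0.001, 1.908]
contact_force: [0.2, 4.3, -0.8]
grip_width: 9.8
```

```bash
python3 -m handwheel '[[[0.3,-0.9,-0.5],[0,0,0]],[[0,0,-0.5],[0,0,0]],[[0,0,0],[0,0,0]]]'; python3 -m handwheel '[[[0.3,-0.9,0],[0,0,0]],[[0,0,0],[0,0,0]]]';python3 -m handwheel '[[[-0.5,1.4,0],[0,0,0]],[[-0.5,1.4,0],[0,0,0]],[[-0.5,1.4,0],[0,0,0]],[[0,0,0],[0,0,0]]]';python3 -m handwheel '[[[-0.5,1.4,0],[0,0,0]],[[0,0,0],[0,0,0]]]';python3 -m handwheel '[[[-0.3,0.9,0],[0,0,0]],[[0,0,0],[0,0,0]]]'
```

```text
time: 11.92
tool_pos: [528.7, -225.0, 131.3]
tcp_rot: [-3.141, -0.002, 1.908]
contact_force: [-1.8, 8.0, 4.5]
grip_width: 10.0
time: 12.18
tool_pos: [528.7, -225.2, 131.3]
tcp_rot: [-3.141, -0.003, 1.908]
contact_force: [-1.5, 10.1, 5.9]
grip_width: 9.7
time: 12.68
tool_pos: [528.0, -223.1, 131.0]
tcp_rot: [3.141, 0.001, 1.908]
contact_force: [0.6, -0.2, -1.1]
grip_width: 9.9
time: 12.92
tool_pos: [527.4, -221.3, 130.9]
tcp_rot: [3.141, 0.0, 1.908]
contact_force: [1.1, 0.5, -1.0]
grip_width: 9.9
time: 13.18
tool_pos: [527.0, -220.2, 130.9]
tcp_rot: [3.141, -0.0, 1.908]
contact_force: [1.5, -0.2, -0.5]
grip_width: 10.0
```

```bash
python3 -m handwheel '[[[-0.3,0.9,0],[0,0,0]],[[0,0,0],[0,0,0]]]'; python3 -m handwheel '[[[-0.3,0.9,0],[0,0,0]],[[0,0,0],[0,0,0]]]';python3 -m handwheel '[[[-0.3,0.9,0],[0,0,0]],[[0,0,0],[0,0,0]]]'
```

```text
time: 13.42
tool_pos: [526.8, -219.6, 131.0]
tcp_rot: [3.141, 0.001, 1.908]
contact_force: [1.3, -2.0, -0.9]
grip_width: 9.9
time: 13.68
tool_pos: [526.5, -218.7, 131.0]
tcp_rot: [3.141, 0.001, 1.908]
contact_force: [0.9, -2.9, -1.1]
grip_width: 9.9
time: 13.92
tool_pos: [526.1, -217.6, 131.0]
tcp_rot: [3.142, 0.0, 1.908]
contact_force: [0.8, -2.4, -2.1]
grip_width: 10.0
```

```bash
python3 -m handwheel '[[[-0.2,0.6,0],[0,0,0]],[[0,0,0],[0,0,0]]]'; python3 -m handwheel '[[[-0.2,0.6,0],[0,0,0]],[[0,0,0],[0,0,0]]]'
```

```text
time: 14.18
tool_pos: [525.9, -216.9, 131.0]
tcp_rot: [3.142, -0.0, 1.908]
contact_force: [0.9, -1.0, -1.1]
grip_width: 9.9
time: 14.42
tool_pos: [525.7, -216.4, 131.0]
tcp_rot: [3.141, 0.0, 1.908]
contact_force: [0.5, -2.0, -0.3]
grip_width: 9.9
```

View pics/s5c.png

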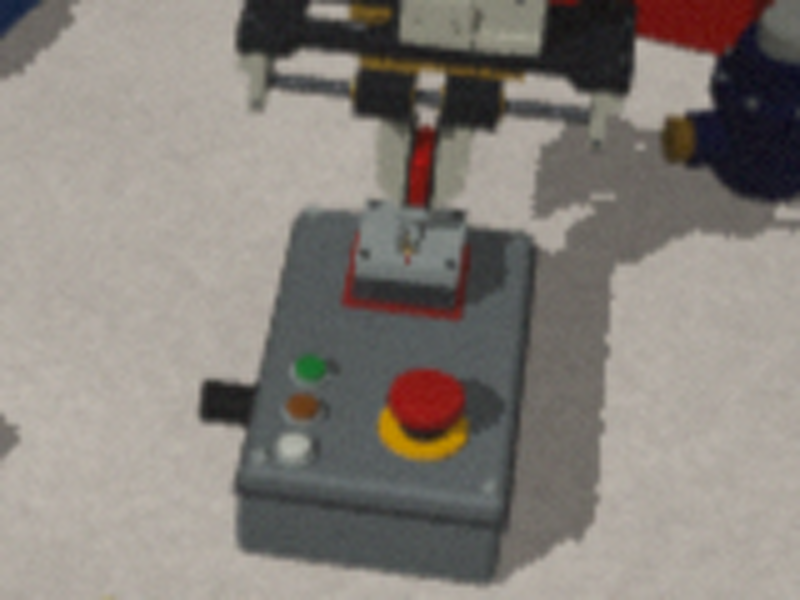

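The side crop shows the key standing in the switch. But the +y travel now exceeds the hole's length without a stop, so I'm checking for tilt or slip in one combined picture.

```bash

python3 - <<'E'
from h import *
cap('side','s6.png');cap('wrist','w6.png')
s=cv2.imread('pics/s6.png')[140:220,345:425]; wi=cv2.imread('pics/w6.png')[190:390,220:420]
cv2.imwrite('pics/m6.png',np.hstack([cv2.resize(s,(400,400),interpolation=cv2.INTER_CUBIC),cv2.resize(wi,(400,400),interpolation=cv2.INTER_CUBIC)]))
E
```

```text
(no output)
```

View pics/m6.png

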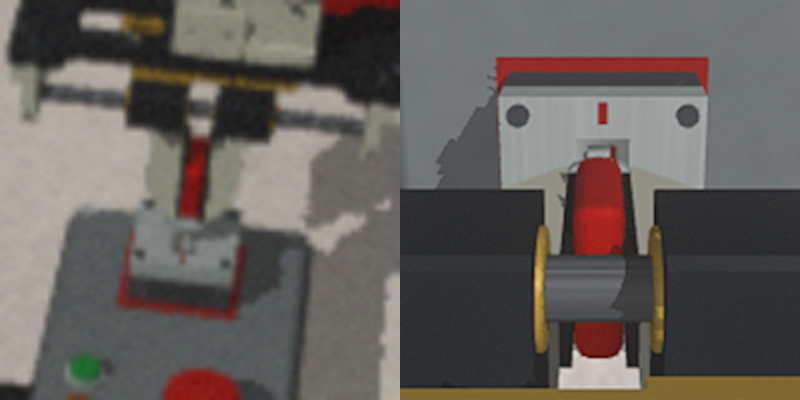

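```bash
python3 - <<'E'
from h import *
c=cap('wrist'); o=get_obs(); T=o['tool_pos']; y=o['tcp_rot'][2]-np.pi/2; ey=np.array([-np.sin(y),np.cos(y)])
print(o['time'],T)
for n in('w3','w4','w6'):
    a=cv2.imread(f'pics/{n}.png')[...,::-1].astype(int)
    r=(a[...,0]>90)&(a[...,1]<60)&(a[...,2]<60); r[:262]=0; r[376:]=0; r[:,:300]=0; r[:,340:]=0
    v,u=np.nonzero(r); print(n,v.min(),v.max(),[(q,u[v==q].min(),u[v==q].max()) for q in (270,280,290,300,310,355,365) if (v==q).any()])
for off in (-3,-1.5,0,1.5):
  for dz in (0,2.5):
    B=lambda yy,z:px(c,[*(T[:2]+(off+yy)*ey),T[2]-30.2+z+dz])[1]
    print(off,dz,'-y top',B(-17,42),'+y top',B(17,42),'+y bottom',B(17,12))
E
```

```text
14.575 [ 525.71627131 -216.4335086   130.96892366]
w3 269 368 [(270, np.int64(311), np.int64(327)), (280, np.int64(309), np.int64(330)), (290, np.int64(308), np.int64(331)), (300, np.int64(307), np.int64(332)), (310, np.int64(307), np.int64(331)), (355, np.int64(308), np.int64(329)), (365, np.int64(310), np.int64(327))]
w4 269 368 [(270, np.int64(311), np.int64(327)), (280, np.int64(309), np.int64(330)), (290, np.int64(308), np.int64(331)), (300, np.int64(307), np.int64(332)), (310, np.int64(307), np.int64(331)), (355, np.int64(308), np.int64(329)), (365, np.int64(310), np.int64(327))]
w6 263 368 [(270, np.int64(312), np.int64(327)), (280, np.int64(309), np.int64(330)), (290, np.int64(308), np.int64(331)), (300, np.int64(307), np.int64(332)), (310, np.int64(307), np.int64(331)), (355, np.int64(308), np.int64(329)), (365, np.int64(310), np.int64(327))]
-3 0 -y top 374.3854530777287 +y top 296.5903673567406 +y bottom 267.8152753168021
-3 2.5 -y top 378.4666898171232 +y top 299.5517191232214 +y bottom 269.8214254459366
-1.5 0 -y top 371.16533527384 +y top 292.91064132746124 +y bottom 264.7111564359974
-1.5 2.5 -y top 375.2038604218182 +y top 295.8144687723253 +y bottom 266.6761976248986
0 0 -y top 367.9268030282069 +y top 289.2084142579222 +y bottom 261.5914066467652
0 2.5 -y top 371.9220553616586 +y top 292.0539500098198 +y bottom 263.51489545055955
1.5 0 -y top 364.66969793171614 +y top 285.48347912882707 +y bottom 258.4559075860457
1.5 2.5 -y top 368.6211086184826 +y top 288.269944850696 +y bottom 260.33739538014026
```

The key hasn't moved in the grip, and its bow sits about 1.7 mm towards -y of the TCP. That explains the uneven rocking range: both pins have been pushed back. Now I centre it and press gently.

```bash
python3 -m handwheel '[[[0.8,-1.4,0],[0,0,0]],[[0.8,-1.4,0],[0,0,0]],[[0.8,-1.4,0],[0,0,0]],[[0,0,0],[0,0,0]],[[0,0,0],[0,0,0]]]'; python3 -m handwheel '[[[0,0,-0.8],[0,0,0]],[[0,0,-0.8],[0,0,0]],[[0,0,0],[0,0,0]]]'
```

```text
time: 15.2
tool_pos: [528.1, -220.5, 130.9]
tcp_rot: [-3.142, -0.0, 1.908]
contact_force: [-0.4, -0.2, -1.3]
grip_width: 9.9
time: 15.58
tool_pos: [528.1, -220.5, 129.2]
tcp_rot: [-3.142, -0.0, 1.908]
contact_force: [1.3, -0.5, 0.1]
grip_width: 9.8
```

```bash
python3 -m handwheel '[[[0,0,-1],[0,0,0]],[[0,0,-0.7],[0,0,0]],[[0,0,0],[0,0,0]]]'; python3 -m handwheel '[[[0,0,-0.8],[0,0,0]],[[0,0,0],[0,0,0]]]'
```

```text
time: 15.95
tool_pos: [528.1, -220.6, 127.6]
tcp_rot: [-3.142, -0.0, 1.908]
contact_force: [-0.2, 0.3, -0.2]
grip_width: 9.5
time: 16.2
tool_pos: [528.1, -220.6, 126.8]
tcp_rot: [3.142, -0.0, 1.908]
contact_force: [0.7, -0.2, -1.3]
grip_width: 9.8
```

No resistance, so it is past the pin level. I'm continuing down.

```bash
python3 -m handwheel '[[[0,0,-1],[0,0,0]],[[0,0,-1],[0,0,0]],[[0,0,-1],[0,0,0]],[[0,0,0],[0,0,0]]]'; python3 -m handwheel '[[[0,0,-1],[0,0,0]],[[0,0,-1],[0,0,0]],[[0,0,0],[0,0,0]]]'; python3 -m handwheel '[[[0,0,-0.8],[0,0,0]],[[0,0,-0.8],[0,0,0]],[[0,0,0],[0,0,0]]]'
```

```text
time: 16.7
tool_pos: [528.1, -220.5, 123.7]
tcp_rot: [-3.142, -0.0, 1.908]
contact_force: [-1.0, -0.0, -0.9]
grip_width: 10.1
time: 17.08
tool_pos: [528.1, -220.6, 121.8]
tcp_rot: [-3.142, -0.0, 1.908]
contact_force: [0.2, 0.3, -1.9]
grip_width: 9.8
time: 17.45
tool_pos: [528.1, -220.6, 120.2]
tcp_rot: [-3.142, -0.0, 1.908]
contact_force: [1.0, -0.4, -1.0]
grip_width: 10.1
```

```bash
python3 -m handwheel '[[[0,0,-0.8],[0,0,0]],[[0,0,-0.7],[0,0,0]],[[0,0,0],[0,0,0]]]'; python3 -m handwheel '[[[0,0,-0.7],[0,0,0]],[[0,0,0],[0,0,0]]]'; python3 -m handwheel '[[[0,0,-0.7],[0,0,0]],[[0,0,0],[0,0,0]]]'
```

```text
time: 17.82
tool_pos: [528.1, -220.6, 118.7]
tcp_rot: [-3.142, -0.0, 1.908]
contact_force: [0.6, -0.7, -0.1]
grip_width: 9.9
time: 18.08
tool_pos: [528.2, -220.6, 118.2]
tcp_rot: [3.141, 0.0, 1.908]
contact_force: [-0.2, -0.7, 0.8]
grip_width: 9.7
time: 18.32
tool_pos: [528.2, -220.6, 118.1]
tcp_rot: [3.141, 0.001, 1.908]
contact_force: [-2.7, 1.6, 5.4]
grip_width: 9.6
```

The collar touches the face at TCP z = 118.2, which is home by geometry (88 + 30.2). Now I turn clockwise about the key's axis, with small TCP shifts for the 1.7 mm grip offset.

```bash
python3 -m handwheel '[[[0,0,0],[0,0,0]],[[0.3,0,0],[0,0,-0.18]],[[0.3,0,0],[0,0,-0.18]],[[0.3,0,0],[0,0,-0.18]],[[0,0,0],[0,0,0]]]'; python3 -c "
from plant import get_obs; o=get_obs();print(o['moment'],o['contact_force'])"
```

```text
time: 18.95
tool_pos: [528.7, -220.7, 118.1]
tcp_rot: [-3.141, 0.001, 1.366]
contact_force: [-4.3, 0.4, 7.5]
grip_width: 9.9
[-6.89105552e-04  7.71131550e-01 -9.01277163e-03] [-4.28258158  0.44475323  7.45656856]
```

```bash
python3 -m handwheel '[[[0,-0.1,0],[0,0,-0.18]],[[0,-0.1,0],[0,0,-0.18]],[[0,-0.1,0],[0,0,-0.18]],[[0,0,0],[0,0,0]]]'; python3 -c "
from plant import get_obs; o=get_obs();print(o['moment'],o['contact_force'])"
```

```text
time: 19.45
tool_pos: [528.7, -220.9, 118.2]
tcp_rot: [-3.142, 0.0, 0.826]
contact_force: [-3.8, 1.0, 7.5]
grip_width: 9.5
[0.10635686 0.77585374 0.10824145] [-3.75120035  1.0464777   7.46010883]
```

```bash
python3 -m handwheel '[[[0,-0.2,0],[0,0,-0.18]],[[0,-0.2,0],[0,0,-0.18]],[[0,-0.2,0],[0,0,-0.18]],[[0,0,0],[0,0,0]],[[0,0,0],[0,0,0]]]'; python3 -c "
from plant import get_obs; o=get_obs();print(o['moment'],o['contact_force'],o['joint_positions'])"
```

```text
time: 20.08
tool_pos: [528.7, -221.1, 118.1]
tcp_rot: [-3.141, 0.0, 0.288]
contact_force: [-2.8, 2.0, 7.1]
grip_width: 9.9
[0.40012637 0.80989206 0.03308983] [-2.83479067  1.99413965  7.0806322 ] [-5.29824979e-01  5.59307945e-01  1.56056824e+00  9.84711540e-05
  1.02229958e+00  7.52952361e-01]
```

```bash
python3 -m handwheel '[[[0,0,0],[0,0,-0.06]],[[0,0,0],[0,0,0]],[[0,0,0],[0,0,0]],[[0,0,0],[0,0,0]]]'
python3 - <<'E'
from h import *
c=cap('wrist','w7.png');o=get_obs(); print(o['moment'],o['contact_force'])
print([get_obs()['moment'][2] for _ in range(3)])
c=cap('side','s7.png'); print(get_obs()['moment'],get_obs()['contact_force'])
s=cv2.imread('pics/s7.png')[140:220,345:425]; wi=cv2.imread('pics/w7.png')[180:390,215:425]
cv2.imwrite('pics/m7.png',np.hstack([cv2.resize(s,(400,400),interpolation=cv2.INTER_CUBIC),cv2.resize(wi,(400,400),interpolation=cv2.INTER_CUBIC)]))
E
```

```text
time: 20.58
tool_pos: [528.7, -221.1, 118.1]
tcp_rot: [-3.141, 0.0, 0.228]
contact_force: [-3.3, 2.2, 8.3]
grip_width: 9.9
[0.31538527 0.74529682 0.07605808] [-2.55102505  2.20394342  7.23338096]
[np.float64(0.07605808161311071), np.float64(0.07605808161311071), np.float64(0.07605808161311071)]
[0.37708108 0.72060678 0.00488466] [-2.87175415  1.61892618  6.57868749]
```

View pics/m7.png

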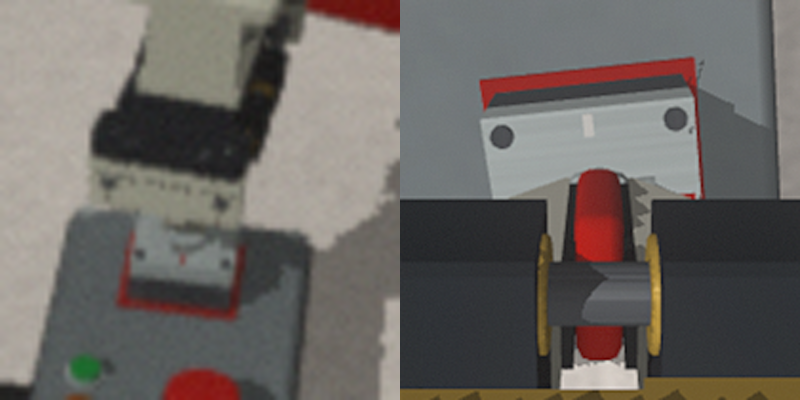

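The key turned with the gripper by 1.68 rad. In the wrist view the white face mark now points up at (588,125), and the collar is on the face. By my estimate the key is about 2 mm off the axis towards -x, so I'm recentring by about 1 mm and handing in.

```bash
python3 -m handwheel '[[[0.6,-0.2,0],[0,0,0]],[[0.5,-0.2,0],[0,0,0]],[[0,0,0],[0,0,0]],[[0,0,0],[0,0,0]],[[0,0,0],[0,0,0]]]'; python3 -c "
from h import *
print(get_obs()['moment']); c=cap('side')
for t in ('key_black','key_yellow','phone','union'):
    d=spot_in(t,'side')[:1]; print(t,[(round(e['score'],2),w(c,e['xyz']).round(0)) for e in d])"
```

```text
time: 21.3
tool_pos: [528.8, -221.1, 118.1]
tcp_rot: [-3.14, 0.002, 0.228]
contact_force: [-6.4, 3.2, 10.0]
grip_width: 9.5
[0.56413466 1.43014098 0.04055043]
key_black [(0.5, array([553., 157.,  64.]))]
key_yellow [(0.59, array([532.,  97.,  64.]))]
phone [(0.74, array([431., 488.,   8.]))]
union [(0.49, array([730.,   7.,  20.]))]
```

The key doesn't move under 6 N in +x, so its stem is against the slot wall and within 1 mm of the axis in x. I'm undoing that nudge and handing in.

```bash
python3 -m handwheel '[[[-0.6,0.2,0],[0,0,0]],[[-0.6,0.2,0],[0,0,0]],[[0,0,0],[0,0,0]],[[0,0,0],[0,0,0]],[[0,0,0],[0,0,0]]]'; python3 -c "
from plant import bot; print(bot.close_job())"
```

```text
time: 22.18
tool_pos: [528.7, -221.1, 118.1]
tcp_rot: [-3.141, 0.0, 0.228]
contact_force: [-2.7, 2.4, 7.1]
grip_width: 9.7
the job is handed in; nothing more can be done
None
```

I took the red key from the rack, worked it past both pins and fully home, then turned it clockwise. I handed the job in at 22.2 s with the key still gripped; the hand-in reports no verdict.

**Last checks that agreed:**
- **Seating:** the collar met the face at a TCP height of 118.2 mm, as the geometry predicts. It stayed at 118.1 mm through the turn, under about 7 N of downward push.
- **Turn:** the tool turned 1.68 rad with the key unmoved in the jaws (9.7 mm opening). Allowing for the 0.08 rad of play, that puts the barrel near its 1.6 stop. I did not measure the barrel directly.
- **Other things:** in the last picture the black and yellow keys, phone and union read within about 6 mm of where they began. I did not re-measure the meters, but the arm never went near them.

**What was off or disagreed:**
- **First contact:** the key stopped about 2.4 mm higher than expected for the pins, at up to 13 N. It dropped on when rocked to +y. That 13 N was the largest vertical force I read at the pins, against their 25 N limit.
- **Grip offset:** the key sat about 1.7 mm off-centre in the grip along its width, so the rocking range looked lopsided.
- **Passing the pins:** the key then went past them with almost no force, instead of the roughly 10 N described.
- **Spring torque:** the measured twist was noisy, 0.005 to 0.11 N m, so it neither confirms nor rules out contact with the stop.
- **Final nudge:** my position estimate put the key about 2 mm off axis, but a small push met a solid wall. I took this as the stem against the slot, within about 1 mm in that direction, and backed the push off.

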